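# Turn the dish carrier out from under the inspection head and hold it up level

### The arm

A 6-joint arm with a two-finger parallel gripper is mounted at the origin on the work surface. World frame = base frame: x ahead of the robot, y to its left, z up, the work surface at z = 0. Lengths are in mm, angles in rad, forces in N, time in s.
With the tool pointing down it reaches from about 350 to 975 mm from the base axis. Payload 17.4 kg.
Tool frame: the origin (TCP) lies midway between the tips of the shut fingers; the grasp point (between the pads) lies 19 mm behind it; z points along the fingers, y is the line along which they close (so a half turn about z gives the same grasp; the last joint's range is limited). The gripper opens to 85 mm and grips with 20 to 120 N. Pads are 22 mm wide; open, the fingers measure 114 mm over their backs; the gripper's body (76 mm by 85 mm) begins 54 mm behind the grasp point. The pads swing forward as they close: fully open they stand 13 mm farther back than shut.
Start: joints at [-1.188, 0.116, 1.442, -0, 1.584, -0.038], TCP at [275.723, -616.124, 231.303] pointing down, gripper open.
Joint ranges: [-2.83, 2.83], [-0.83, 2.19], [0.07, 2.5], [-1.14, 4.28], [0.01, 3], [-2.97, 2.97]. Speed limits (rad/s): [1.89, 1.89, 2.22, 3.14, 3.14, 3.14].

### API

Orientations are given as a unit quaternion [x, y, z, w].
In Python, from plant import env gives the robot as it stands.
- The arm moves only by the tool move_arm, never from a script. Its argument "targets" is a list of rows, each an object with "travel": the shift along the tool's x, y, z in mm, a list of three; "twist": the turn about the tool's z in rad. In form: [{"travel": [tx, ty, tz], "twist": twist}, ...]. A call has 1 to 10 rows; each row is the pose to reach, as a shift and turn from the pose commanded when the call began, along the tool's axes at that moment; what a row does not reach only later rows make up. A row lasts 1/8 s, in which the tool goes at most 62.5 mm and 10.7 degrees, less where a joint would pass 70% of its speed; a pose out of reach is approached as far as the arm can. A call with a gripper value outside its range is refused whole. "grip" is the finger opening in mm, from 0 to 85.4, set as the call begins (left out, the last holds). The fingers move at their own pace and stop on an object; "newtons" is the grip in N (left out, the last holds). Time passes only in rows, so rows that repeat a pose let the fingers close. It gives the time, the measured TCP pose, the force, the opening and the grip force at its end, in the units of the state.
- env.get_obs(): the state, without advancing time (a new reading comes with each control period).
- env.grab_frame(name): name is "scene" or "side" or "wrist"; returns (picture, depth): 420x560x3 uint8, red, green, blue; 420x560 float32, mm along the optical axis (not along the pixel's ray), 0 where there is no reading.
- env.calibration(name): a dict with "camera_matrix" (3x3 intrinsics, pixels), "k1" (the pictures are not rectified: a ray, as slopes to the right and down, at radius r is drawn at 1 + k1 r^2 times it, then the intrinsics apply), "R" (3x3) and "t" (3): a world point X has camera coordinates R X + t; the wrist camera has in their place "mount" (4x4, takes a point from camera to tool coordinates, whose origin is the TCP and whose axes are the flange's). Camera axes: x right, y down, z forward; pixel columns grow to the right and rows downward; lengths in mm; the calibration is good to about 2 mm. A picture is of the moment at which its call begins: read the wrist's pose just before it. calibration takes no time and is no camera call.
- env.job_done(): hands the job in; it is judged then, once.
The state is a dict: "time": time; "joints": joint angles; "qd": joint speeds; "joint_torque": joint torques, N m; "eef_pos": TCP position; "eef_rot": TCP orientation; "ft_force": force on the tool from outside, world axes, zero at the start; "wrist_torque": the same for the moment, N m; "finger_gap": finger opening in mm; "grip_force": force on a finger pad.
Only numpy, scipy, OpenCV 4.12 (cv2) and the standard library are available. Lean on these libraries where they do the work, as an engineer would, in place of code of your own. Each camera call takes 0.05 s, during which the arm holds its last target. There are 200 camera calls.

### The job

The aluminium carrier with the two lidded dishes stands on the round turntable, on the side of the inspection head: by its upright post, swing the turntable anticlockwise (seen from above) until it meets its end stop, which brings the carrier to the unloading place. Then take the carrier by the bar of its handle, lift it straight up so that its underside is about 100 mm above the turntable, and keep it there over the unloading place, steady and level with both dishes still in it: the program finishes while the gripper is holding it in the air. The turntable stays at its stop, and nothing else on the bench is to be disturbed, the empty spare carrier included.

Things in the scene. Friction and masses are not known exactly. Their poses are not given: they have to be found in the camera images.
- station: Fixed station; origin on the bench (z = 0) on the turntable's vertical axis. On its +y side a white column (50 x 45 mm, at y = 200) carries the inspection head: a white block, x -31 to 31, y 47 to 223, 135 to 177 mm above the bench, with a black lens turret (radius 24, at y = 80) down to 124 mm. Its -x side is roughly towards the robot.
- turntable (a joint): Turntable angle, rad: 0 at the start (carrier under or near the head), growing anticlockwise from above to the hard end stop at 1.400, where the carrier is at the unloading place, roughly on the robot's side. Friction 0.2 Nm (2 N at the post), no spring, stays where left. White disc, radius 130, top 40 mm above the bench, steel hub (radius 22, 16 high) in the middle.
- turntable_hinge (a point): Point on the turntable's axis, on the top face of the disc (40 mm above the bench).
- post (a point): Black round post on the turntable, 16 mm in diameter, its top 50 mm above the disc (90 mm above the bench), 105 mm from the axis, opposite to the carrier's seat. This point is on its axis 72 mm above the bench and moves with the turntable. Grip it from above (it can turn between the fingers) or push it.
- carrier: The loaded carrier: aluminium tray 104 mm (its x) by 52 mm (its y), rim 12 mm high, 0.18 to 0.34 kg. Origin at the centre of its underside, z up. It stands on the disc 80 mm from the axis in a seat of black rails 4 mm high (2.5 mm play), its x along the tangent. An arch across its middle, parallel to its y, carries the handle bar; a dish stands either side.
- carrier_handle (a point): Centre of the carrier's grey handle bar, 65 mm above the carrier's underside (105 mm above the bench when seated). The bar is 12 mm thick along the carrier's x (close the fingers along x), 52 mm long along y, 14 mm high. Under it 54 mm are free down to the tray floor, between two thin uprights at its ends. Axes as the carrier's.
- dish_a: Lidded round dish, 40 mm in diameter, 14 mm high, standing loose in the carrier 28 mm from its middle towards -x. Origin at the centre of its underside (4 mm above the carrier's underside).
- dish_b: The like dish at the carrier's +x side.
- unload (a point): The unloading place: 80 mm from the turntable's axis, on the level of the disc's top face (40 mm above the bench). The carrier's origin comes here when the turntable is at its stop. A small grey foot with a black pointer (36 mm high) stands on the bench just outside the disc in this direction, 143 to 173 mm from the axis.
- spare_carrier: Empty carrier like the other, standing on the bench. To be left alone. Origin at the centre of its underside.
- oil_bottle: Small amber bottle, 32 mm in diameter, 65 high, on the bench close to the turntable. To be left alone. Origin at the centre of its underside.
- sample_jar: Small jar, 38 mm in diameter, 55 high, close to the turntable. To be left alone. Origin at the centre of its underside.
- tally_counter: Round steel hand counter, 42 mm in diameter, 32 high, close to the turntable. To be left alone. Origin at the centre of its underside.
- slide_box: Closed blue slide box, 87 by 177 by 35 mm. To be left alone. Origin at the centre of its underside.
- dish_stack: Stack of four large dishes, 92 mm in diameter, 60 high (one piece). To be left alone. Origin at the centre of its underside.
- stain_jar: Square glass jar with a white lid, 62 by 76 by 90 mm. To be left alone. Origin at the centre of its underside.
Mind the look-alikes: they are no part of the job. What is shaped like the carrier but brown is not meant. Leave any purple look-alike of the dish_a alone.

How it is judged:
By the outcome, as a careful person would: the job done as asked, in the order asked, and still so for the second after the job is handed in, while the arm keeps its last pose, push and grip.
It also fails if it takes over 51 s, if anything falls off the work surface, if the arm or the gripper's body presses on something with over 40 N, if the wrist force passes 120 N, or if a joint passes its speed limit or range.

## Working session

There is one attempt and no reset: what is moved stays moved. The work goes in short steps, Python scripts to look and compute and a tool call to move; the robot and the scene stay as the last step left them, time stands still between calls to the robot, and variables do not carry over. Pictures are saved under pics/ and viewed, at most 10 in all, crops included, and the job is handed in when it is done.

Besides the shell and the picture viewer there is one more tool, called after "Request:" by a JSON object that holds its "method" and its "body". move_arm: Moves the arm, as the interface text tells. Its arguments: {"type":"object","properties":{"targets":{"type":"array","items":{"type":"object","properties":{"travel":{"type":"array","items":{"type":"number"}},"twist":{"type":"number"}}}},"grip":{"type":"number"},"newtons":{"type":"number"}},"required":["targets"]}

```bash
ls; mkdir -p pics; cat > h.py <<'E'
import numpy as np, cv2
from scipy.spatial.transform import Rotation as Ro
from plant import env
def grab(n):
    o=env.get_obs(); p,d=env.grab_frame(n); c=env.calibration(n)
    if n=="wrist":
        M=np.array(c["mount"]); R=Ro.from_quat(o["eef_rot"]).as_matrix()
        Rcw=R@M[:3,:3]; C=R@M[:3,3]+np.array(o["eef_pos"])
    else:
        Rcw=np.array(c["R"]).T; C=-Rcw@np.array(c["t"])
    return p,d,(np.array(c["camera_matrix"]),c["k1"],Rcw,C)
def rays(uv,cam):
    K,k1,R,C=cam
    n=cv2.undistortPoints(np.float64(uv).reshape(-1,1,2),K,np.array([k1,0,0,0,0.])).reshape(-1,2)
    return np.c_[n,np.ones(len(n))]@R.T
def onz(uv,z,cam):
    r=rays(uv,cam); return cam[3]+r*((z-cam[3][2])/r[:,2])[:,None]
def cloud(d,cam):
    v,u=np.mgrid[:d.shape[0],:d.shape[1]]
    r=rays(np.c_[u.ravel(),v.ravel()],cam)
    return (cam[3]+r*d.reshape(-1,1)).reshape(*d.shape,3)
def proj(X,cam):
    K,k1,R,C=cam
    return cv2.projectPoints(np.float64(X).reshape(-1,1,3),cv2.Rodrigues(R.T)[0],-R.T@C,K,np.array([k1,0,0,0,0.]))[0].reshape(-1,2)
def save(n,p): cv2.imwrite(f"pics/{n}.png",p[:,:,::-1])
E
python3 - <<'E'
from h import *
print(env.get_obs())
for n in("scene","side"):
    p,d,c=grab(n); save(n,p); np.savez(n,p=p,d=d); print(n,c)
E
```

```text
pics
{'time': 0.0, 'joints': array([-1.18777531e+00,  1.16475522e-01,  1.44226113e+00, -1.73652753e-05,
        1.58400822e+00, -3.78197341e-02]), 'qd': array([ 0.00149907, -0.00083719,  0.00200473,  0.00045297,  0.00055889,
       -0.00058324]), 'joint_torque': array([ 2.91898054e-03, -7.31978059e+01, -6.32493925e+01,  1.62253973e-04,
        6.27431378e-03, -2.92402740e-05]), 'eef_pos': array([ 275.65943295, -615.93571775,  230.57180158]), 'eef_rot': array([ 9.77943057e-01,  2.08870881e-01, -1.07496594e-04, -5.66056926e-04]), 'ft_force': array([ 0.08382727, -0.08641697,  0.26966253]), 'wrist_torque': array([-0.01327451, -0.05494438,  0.01326587]), 'grip_force': 0.0, 'finger_gap': 85.50719304471717}
scene (array([[416.58616412,   0.        , 283.8108153 ],
       [  0.        , 416.58616412, 202.44282945],
       [  0.        ,   0.        ,   1.        ]]), -0.05888516459715513, array([[ 0.20302331,  0.68247719, -0.70214416],
       [ 0.97899691, -0.1278465 ,  0.15880908],
       [ 0.01861691, -0.7196389 , -0.69409888]]), array([1239.73117791, -132.00947056,  828.97194014]))
side (array([[445.63976047,   0.        , 271.50238375],
       [  0.        , 445.63976047, 209.45740554],
       [  0.        ,   0.        ,   1.        ]]), -0.02618844886122468, array([[ 0.99484278, -0.06683895,  0.07629148],
       [-0.10142397, -0.66300446,  0.74171306],
       [ 0.00100627, -0.74562567, -0.66636427]]), array([ 404.75136146, -848.60420365,  859.73214704]))
```

View pics/scene.png

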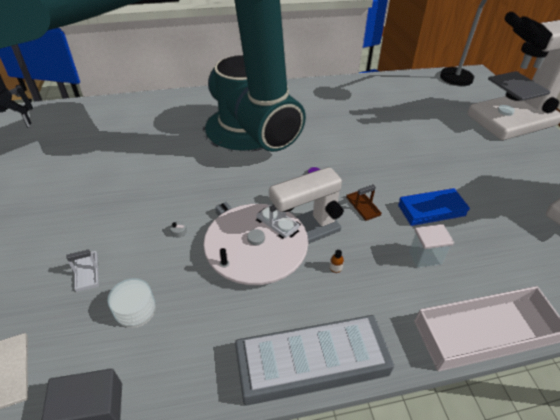

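View pics/side.png

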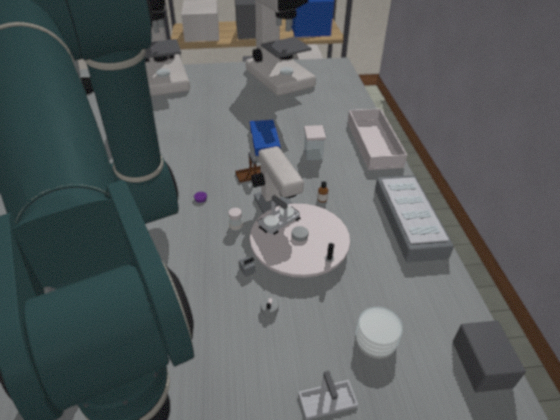

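Scene view: disc centre about (256,240), post (223,257), pointer foot (223,210), loaded carrier (285,223) under the head (305,190). Carrier candidates are the loaded one (285,223), the spare (84,268) and the brown one (364,203). The one on the disc matches the description. The purple look-alike dish is at (313,172).

```bash
python3 - <<'E'
from h import *
for n in("scene","side"):
    z=np.load(n+".npz"); p,d=z["p"],z["d"]; c=env.calibration(n); Rcw=np.array(c["R"]).T
    cam=(np.array(c["camera_matrix"]),c["k1"],Rcw,-Rcw@np.array(c["t"]))
    P=cloud(d,cam)
    hsv=cv2.cvtColor(p,cv2.COLOR_RGB2HSV)
    ctr={"scene":(256,240),"side":(300,238)}[n]
    m=(abs(P[...,2]-40)<6)&(hsv[...,2]>150)&(hsv[...,1]<60)
    _,L=cv2.connectedComponents(m.astype(np.uint8)); 
    cnt=np.bincount(L[m]); m=(L==cnt.argmax()).astype(np.uint8)
    co=max(cv2.findContours(m,0,1)[0],key=cv2.contourArea); h=cv2.convexHull(co).reshape(-1,2)
    X=onz(h,40,cam)[:,:2]
    (cx,cy),r=cv2.minEnclosingCircle(np.float32(X)); print(n,"disc",cx,cy,r, P[m>0][:,2].mean())
    A=np.c_[2*X,np.ones(len(X))]; s=np.linalg.lstsq(A,(X**2).sum(1),rcond=None)[0]; print(s[:2],np.sqrt(s[2]+s[0]**2+s[1]**2))
    D=np.hypot(P[...,0]-s[0],P[...,1]-s[1])
    dark=hsv[...,2]<70
    k=dark&(D<125)&(D>80)&(P[...,2]>60)&(P[...,2]<100)
    for lab,kk in(("post",k),("foot",(hsv[...,2]<110)&(D>135)&(D<180)&(P[...,2]>12)&(P[...,2]<45)),("head",(P[...,2]>165)&(P[...,2]<185)&(D<230))):
        _,L,st,ce=cv2.connectedComponentsWithStats(kk.astype(np.uint8))
        for i in range(1,len(st)):
            if st[i,4]>12:
                q=P[L==i]; v=q.mean(0); print(lab,st[i,4],ce[i].round(),v.round(1),"z",q[:,2].max().round(),"ang",np.degrees(np.arctan2(v[1]-s[1],v[0]-s[0])).round(1),np.hypot(*(v[:2]-s[:2])).round(1))
                if lab=="head": print(cv2.minAreaRect(np.float32(q[:,:2])))
    x0,y0=ctr[0]-90,ctr[1]-90
    save(n+"_crop",cv2.resize(p[y0:y0+160,x0:x0+200],None,fx=3,fy=3,interpolation=cv2.INTER_CUBIC))
E
```

```text
scene disc 562.8139038085938 -48.67216873168945 129.9416961669922 40.27019890109444
[561.53624528 -47.29969436] 128.2847715792165
post 65 [223. 255.] [ 624.5 -132.8   79.7] z 93.0 ang -53.6 106.2
foot 112 [221. 208.] [ 421.8 -120.3   30.1] z 39.0 ang -152.4 157.6
foot 381 [311. 223.] [514.5 106.3  22.3] z 45.0 ang 107.0 160.6
foot 23 [316. 237.] [559.9 109.2  15.7] z 19.0 ang 90.6 156.5
head 1388 [304. 185.] [529.7  77.3 175.5] z 181.0 ang 104.3 128.6
((522.6734008789062, 81.10484313964844), (64.15010070800781, 173.5883026123047), 15.770906448364258)
side disc 562.0639038085938 -46.57419204711914 128.88467407226562 39.46982385024989
[560.62566199 -45.66502317] 128.0851693357729
post 47 [330. 249.] [ 619.3 -135.5   78.1] z 91.0 ang -56.9 107.3
foot 17 [285. 199.] [544.2 126.   19.7] z 22.0 ang 95.5 172.5
foot 82 [266. 207.] [485.8 100.3  19.1] z 23.0 ang 117.2 164.0
foot 184 [247. 265.] [ 418.8 -119.    26.9] z 37.0 ang -152.7 159.7
head 1008 [281. 168.] [522.2  72.3 174.9] z 180.0 ang 108.0 124.1
((522.066162109375, 82.45763397216797), (61.72582244873047, 175.84974670410156), 16.831544876098633)
```

View pics/scene_crop.png

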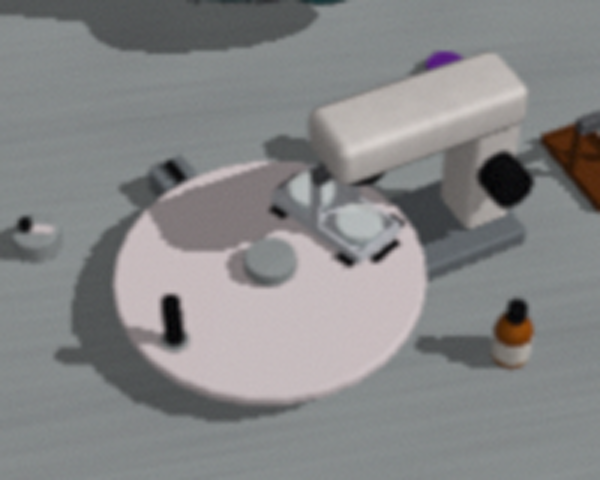

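```bash
python3 - <<'E'
from h import *
cl={}
for n in("scene","side"):
    z=np.load(n+".npz"); d=z["d"]; c=env.calibration(n); Rcw=np.array(c["R"]).T
    cl[n]=cloud(d,(np.array(c["camera_matrix"]),c["k1"],Rcw,-Rcw@np.array(c["t"])))
for n,w,nm in(("scene",(337,262),"bottle"),("scene",(178,229),"tally"),("scene",(132,298),"stack"),("side",(235,218),"jar"),("scene",(84,268),"spare"),("scene",(313,172),"purple")):
    u,v=w; q=cl[n][v-4:v+5,u-4:u+5].reshape(-1,3); q=q[np.isfinite(q).all(1)]; print(nm,np.median(q,0).round(),"zmax",q[:,2].max().round())
for n in cl:
    P=cl[n]; q=P[(P[...,2]>200)&(P[...,2]<1200)]
    a=np.radians(-68.07); r=q[:,0]*np.cos(a)+q[:,1]*np.sin(a); s=-q[:,0]*np.sin(a)+q[:,1]*np.cos(a)
    for lo in range(100,850,75):
        k=(r>lo)&(r<lo+75)&(abs(s)<150)
        if k.sum()>20: print(n,lo,k.sum(),np.percentile(q[k,2],[2,50,98]).round())
E
```

```text
bottle [666. 132.  41.] zmax 829.0
tally [ 471. -239.   23.] zmax 34.0
stack [ 692. -337.   61.] zmax 63.0
jar [397.  35.  46.] zmax 860.0
spare [ 542. -473.    5.] zmax 8.0
purple [487. 117. 176.] zmax 180.0
scene 250 28 [495. 501. 507.]
scene 325 347 [484. 505. 522.]
scene 400 761 [477. 510. 535.]
scene 475 1235 [476. 516. 550.]
scene 550 1384 [291. 502. 556.]
scene 625 505 [255. 325. 382.]
side 100 3229 [542. 618. 650.]
side 175 1596 [584. 630. 641.]
side 250 2183 [574. 618. 629.]
side 325 3193 [563. 604. 616.]
side 400 4846 [547. 587. 601.]
side 475 5626 [546. 569. 584.]
side 550 9584 [473. 536. 570.]
side 625 10373 [438. 567. 573.]
side 700 15440 [427. 538. 564.]
```

Request:
{"method": "move_arm", "body": {"targets": [{"travel": [51, -30, 0], "twist": 0.13}, {"travel": [103, -60, 0], "twist": 0.27}, {"travel": [154, -90, 0], "twist": 0.4}, {"travel": [205, -119, 0], "twist": 0.54}, {"travel": [257, -149, 0], "twist": 0.67}, {"travel": [308, -179, 0], "twist": 0.8}, {"travel": [359, -209, 0], "twist": 0.94}, {"travel": [410, -239, 10], "twist": 1.07}, {"travel": [462, -269, 20], "twist": 1.21}, {"travel": [513, -298, 30], "twist": 1.34}], "grip": 60, "newtons": 20}}

```text
time: 1.35
eef_pos: [623.0, -132.7, 200.8]
eef_rot: [0.895, -0.446, -0.0, 0.0]
ft_force: [0.4, -0.1, -0.2]
finger_gap: 60.4
grip_force: 0.0
```

Request:
{"method": "move_arm", "body": {"targets": [{"travel": [0, 0, 0], "twist": 0}, {"travel": [0, 0, 0], "twist": 0}, {"travel": [0, 0, 0], "twist": 0}]}}

```text
time: 1.72
eef_pos: [621.8, -135.5, 201.6]
eef_rot: [0.896, -0.444, 0.0, 0.0]
ft_force: [0.6, -1.5, -0.2]
finger_gap: 59.7
grip_force: 0.0
```

```bash
python3 - <<'E'
from h import *
o=env.get_obs(); R=Ro.from_quat(o["eef_rot"]).as_matrix(); print(o["time"],o["eef_pos"],np.degrees(np.arctan2(R[1,1],R[0,1])),o["qd"])
p,d,c=grab("wrist"); save("w1",p); P=cloud(d,c); np.savez("w1",p=p,d=d)
k=(P[...,2]>82)&(P[...,2]<100)&(d>0)&(np.hypot(P[...,0]-622,P[...,1]+134)<40)
q=P[k]; print(k.sum(),q.mean(0)); 
if k.sum(): print(cv2.minEnclosingCircle(np.float32(q[:,:2])))
E
```

```text
1.725 [ 621.82323574 -135.53629309  201.61723799] -142.69652696818346 [-0.00487886 -0.00135309 -0.0028097   0.00167821 -0.00029334  0.00493435]
310 [ 619.13297194 -131.35862438   88.06005339]
((618.821533203125, -130.7581024169922), 7.890128135681152)
```

View pics/w1.png

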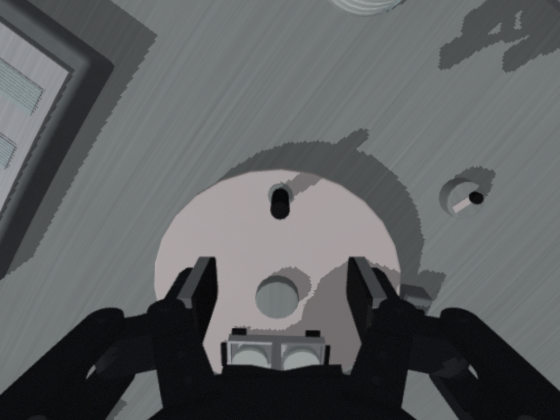

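Wrist view: post top at (280,207), hub (277,297), carrier with the two dishes at (275,350), pointer foot (417,295). I'll locate the hub in the same view.

```bash
python3 - <<'E'
from h import *
_,_,c=grab("wrist"); z=np.load("w1.npz"); P=cloud(z["d"],c)
k=(P[...,2]>50)&(P[...,2]<64)&(np.hypot(P[...,0]-562,P[...,1]+47)<32)
h=cv2.minEnclosingCircle(np.float32(P[k][:,:2])); print(h,P[k].mean(0))
v=np.array([619,-131])-np.array(h[0]); print(np.hypot(*v),np.degrees(np.arctan2(v[1],v[0])))
E
```

```text
((558.0662231445312, -45.115047454833984), 22.139554977416992) [558.76704108 -46.59487009  54.57296654]
105.30503423653343 -54.64500784113027
```

Request:
{"method": "move_arm", "body": {"targets": [{"travel": [-5, 0, 30], "twist": 0.03}, {"travel": [-5, 0, 60], "twist": 0.03}, {"travel": [-5, 0, 90], "twist": 0.03}, {"travel": [-5, 0, 115], "twist": 0.03}, {"travel": [-5, 0, 135], "twist": 0.03}, {"travel": [-5, 0, 145], "twist": 0.03}, {"travel": [-5, 0, 145], "twist": 0.03}]}}

```text
time: 2.7
eef_pos: [619.1, -130.7, 56.1]
eef_rot: [0.889, -0.457, -0.0, 0.0]
ft_force: [0.4, -0.9, 0.8]
finger_gap: 60.3
grip_force: 0.0
```

Request:
{"method": "move_arm", "body": {"targets": [{"travel": [0, 0, 0], "twist": 0}, {"travel": [0, 0, 0], "twist": 0}, {"travel": [0, 0, 0], "twist": 0}, {"travel": [0, 0, 0], "twist": 0}, {"travel": [0, 0, 0], "twist": 0}], "grip": 10, "newtons": 20}}

```text
time: 3.32
eef_pos: [619.9, -130.4, 57.1]
eef_rot: [0.89, -0.457, 0.001, -0.0]
ft_force: [4.6, 3.8, 2.9]
finger_gap: 15.4
grip_force: 21.5
```

Request:
{"method": "move_arm", "body": {"targets": [{"travel": [-0.3, -7.3, 0], "twist": -0.07}, {"travel": [-1, -14.6, 0], "twist": -0.14}, {"travel": [-2.3, -21.8, 0], "twist": -0.209}, {"travel": [-4.1, -28.9, 0], "twist": -0.279}, {"travel": [-6.3, -35.9, 0], "twist": -0.349}, {"travel": [-9.1, -42.7, 0], "twist": -0.419}, {"travel": [-12.3, -49.3, 0], "twist": -0.489}, {"travel": [-16, -55.6, 0], "twist": -0.559}, {"travel": [-20.1, -61.7, 0], "twist": -0.628}, {"travel": [-24.6, -67.5, 0], "twist": -0.698}]}}

```text
time: 4.58
eef_pos: [660.8, -71.6, 57.2]
eef_rot: [0.992, -0.124, 0.001, 0.0]
ft_force: [6.3, -2.5, 2.6]
finger_gap: 15.2
grip_force: 21.3
```

Request:
{"method": "move_arm", "body": {"targets": [{"travel": [-0.3, -7.3, 0], "twist": -0.07}, {"travel": [-1, -14.6, 0], "twist": -0.14}, {"travel": [-2.3, -21.8, 0], "twist": -0.209}, {"travel": [-4.1, -28.9, 0], "twist": -0.279}, {"travel": [-6.3, -35.9, 0], "twist": -0.349}, {"travel": [-9.1, -42.7, 0], "twist": -0.419}, {"travel": [-12.3, -49.3, 0], "twist": -0.489}, {"travel": [-16, -55.6, 0], "twist": -0.559}, {"travel": [-20.1, -61.7, 0], "twist": -0.628}, {"travel": [-20.1, -61.7, 0], "twist": -0.628}]}}

```text
time: 5.82
eef_pos: [657.1, -5.4, 57.2]
eef_rot: [0.982, 0.188, 0.002, -0.0]
ft_force: [13.9, 7.9, -1.3]
finger_gap: 15.3
grip_force: 21.0
```

Request:
{"method": "move_arm", "body": {"targets": [{"travel": [0, -1.8, 0], "twist": -0.017}, {"travel": [-0.1, -3.6, 0], "twist": -0.035}, {"travel": [-0.1, -5.4, 0], "twist": -0.05}, {"travel": [-0.1, -5.4, 0], "twist": -0.05}, {"travel": [-0.1, -5.4, 0], "twist": -0.05}]}}

```text
time: 6.45
eef_pos: [655.2, -0.7, 57.2]
eef_rot: [0.977, 0.212, 0.002, -0.0]
ft_force: [15.1, 7.5, -2.4]
finger_gap: 15.2
grip_force: 21.0
```

Request:
{"method": "move_arm", "body": {"targets": [{"travel": [1, -1.8, 0], "twist": -0.017}, {"travel": [1, -3.6, 0], "twist": -0.034}, {"travel": [1, -3.6, 0], "twist": -0.034}, {"travel": [1, -3.6, 0], "twist": -0.034}]}}

```text
time: 6.95
eef_pos: [653.9, 2.0, 57.1]
eef_rot: [0.974, 0.228, 0.001, 0.0]
ft_force: [7.9, -0.3, 1.1]
finger_gap: 15.2
grip_force: 21.5
```

Request:
{"method": "move_arm", "body": {"targets": [{"travel": [0.3, -1.5, 0], "twist": 0}, {"travel": [0.3, -3, 0], "twist": 0}, {"travel": [0.3, -3, 0], "twist": 0}, {"travel": [0.3, -3, 0], "twist": 0}]}}

```text
time: 7.45
eef_pos: [653.8, 2.1, 57.2]
eef_rot: [0.974, 0.228, 0.002, 0.003]
ft_force: [18.9, -21.0, -3.7]
finger_gap: 15.5
grip_force: 22.4
```

Request:
{"method": "move_arm", "body": {"targets": [{"travel": [0, 0, 0], "twist": 0}, {"travel": [0, 0, 0], "twist": 0}, {"travel": [0, 0, 0], "twist": 0}, {"travel": [0, 0, -25], "twist": 0}, {"travel": [0, 0, -60], "twist": 0}, {"travel": [0, 0, -100], "twist": 0}, {"travel": [0, 0, -140], "twist": 0}, {"travel": [0, 0, -170], "twist": 0}, {"travel": [0, 0, -200], "twist": 0}, {"travel": [0, 0, -200], "twist": 0}], "grip": 50}}

```text
time: 8.7
eef_pos: [652.4, 5.1, 259.0]
eef_rot: [0.974, 0.229, 0.002, 0.0]
ft_force: [-0.0, 0.2, 0.7]
finger_gap: 50.0
grip_force: 0.0
```

```bash
python3 - <<'E'
from h import *
o=env.get_obs(); R=Ro.from_quat(o["eef_rot"]).as_matrix(); print(o["time"],o["eef_pos"],np.degrees(np.arctan2(R[1,1],R[0,1])),o["ft_force"],o["finger_gap"])
for n in("scene","side"):
    p,d,c=grab(n); P=cloud(d,c); np.savez(n+"2",p=p,d=d); save(n+"2",p)
    k=(P[...,2]>94)&(P[...,2]<118)&(d>0)&(np.hypot(P[...,0]-487,P[...,1]+80)<50)
    q=P[k]; print(n,k.sum(),q.mean(0),cv2.minAreaRect(np.float32(q[:,:2])) if k.sum()>5 else "")
E
```

```text
8.7 [652.41811849   5.12702778 259.02930359] -63.58131599162382 [-0.02045993  0.163861    0.69313599] 49.97519989104968
scene 118 [491.59380158 -83.26836367 109.40596252] ((487.4458923339844, -83.64532470703125), (54.75654602050781, 13.807923316955566), 23.207002639770508)
side 147 [488.11365672 -82.98140994 107.50265872] ((488.9000549316406, -79.99556732177734), (52.36729431152344, 14.607885360717773), 24.7839412689209)
```

View pics/side2.png

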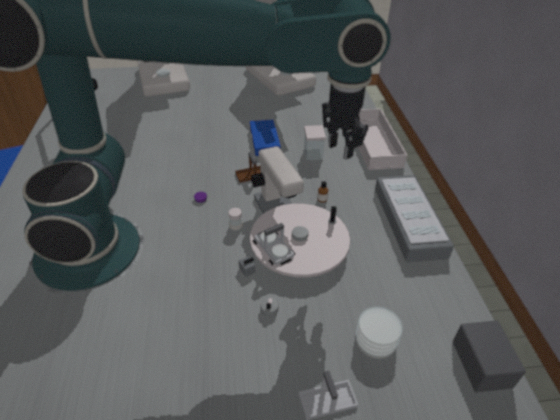

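Side view: turntable at its stop, carrier at (275,243) with both dishes, pointing at the foot (247,265); post (333,215). Going above the handle for a close look.

Request:
{"method": "move_arm", "body": {"targets": [{"travel": [-25, 0, 0], "twist": 0}, {"travel": [-60, 1, 0], "twist": 0}, {"travel": [-100, 2, 0], "twist": 0}, {"travel": [-140, 3, 0], "twist": 0}, {"travel": [-170, 4, 20], "twist": 0}, {"travel": [-186, 5, 40], "twist": 0}, {"travel": [-186, 5, 55], "twist": 0}, {"travel": [-186, 5, 60], "twist": 0}, {"travel": [-186, 5, 60], "twist": 0}, {"travel": [-186, 5, 60], "twist": 0}]}}

```text
time: 10.05
eef_pos: [488.0, -82.0, 196.8]
eef_rot: [0.974, 0.229, 0.0, 0.0]
ft_force: [-0.2, -0.3, -0.2]
finger_gap: 49.9
grip_force: 0.0
```

```bash
python3 - <<'E'
from h import *
o=env.get_obs(); R=Ro.from_quat(o["eef_rot"]).as_matrix(); print(o["time"],o["eef_pos"],np.degrees(np.arctan2(R[1,1],R[0,1])),o["ft_force"],o["finger_gap"])
p,d,c=grab("wrist"); P=cloud(d,c); save("w2",p)
k=(P[...,2]>98)&(P[...,2]<118)&(d>0)&(np.hypot(P[...,0]-488,P[...,1]+82)<45)
q=P[k]; (cx,cy),s,a=cv2.minAreaRect(np.float32(q[:,:2])); print(k.sum(),q.mean(0),(cx,cy),s,a)
v=(np.array([cx,cy,105])-o["eef_pos"])@R; print("tool delta",v)
E
```

```text
10.05 [488.01703052 -82.00393007 196.7652781 ] -63.57258865824844 [-0.21004117 -0.2944179  -0.15098533] 49.94356036585983
1139 [488.47404812 -78.90881879 110.23457779] (486.7564392089844, -79.87458801269531) (50.61042404174805, 11.624804496765137) 26.20591926574707
tool delta [-0.21001699 -2.48691151 91.76470246]
```

View pics/w2.png

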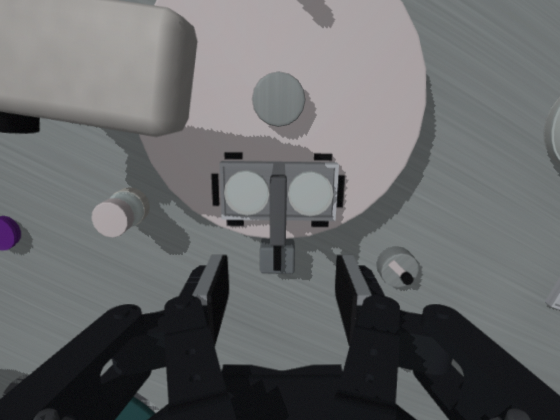

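Wrist view: handle bar (278,205) between dishes (246,192) and (310,192), pointer behind it at (277,255). The spare and brown carriers are out of reach. Descending with a −2.5 mm correction.

Request:
{"method": "move_arm", "body": {"targets": [{"travel": [0, -2.5, 15], "twist": 0}, {"travel": [0, -2.5, 40], "twist": 0}, {"travel": [0, -2.5, 65], "twist": 0}, {"travel": [0, -2.5, 85], "twist": 0}, {"travel": [0, -2.5, 100], "twist": 0}, {"travel": [0, -2.5, 108], "twist": 0}, {"travel": [0, -2.5, 112], "twist": 0}, {"travel": [0, -2.5, 112], "twist": 0}, {"travel": [0, -2.5, 112], "twist": 0}]}}

```text
time: 11.22
eef_pos: [486.7, -80.0, 84.9]
eef_rot: [0.974, 0.228, 0.0, 0.0]
ft_force: [0.3, -0.1, -0.3]
finger_gap: 49.8
grip_force: 0.0
```

Request:
{"method": "move_arm", "body": {"targets": [{"travel": [0, 0, 0], "twist": 0}, {"travel": [0, 0, 0], "twist": 0}, {"travel": [0, 0, 0], "twist": 0}, {"travel": [0, 0, 0], "twist": 0}, {"travel": [0, 0, 0], "twist": 0}, {"travel": [0, 0, 0], "twist": 0}], "grip": 5, "newtons": 40}}

```text
time: 11.98
eef_pos: [486.5, -80.0, 84.5]
eef_rot: [0.974, 0.228, 0.0, 0.0]
ft_force: [-0.9, 0.1, 6.1]
finger_gap: 11.2
grip_force: 41.6
```

Request:
{"method": "move_arm", "body": {"targets": [{"travel": [0, 0, -2], "twist": 0}, {"travel": [0, 0, -5], "twist": 0}, {"travel": [0, 0, -10], "twist": 0}, {"travel": [0, 0, -16], "twist": 0}, {"travel": [0, 0, -23], "twist": 0}, {"travel": [0, 0, -31], "twist": 0}, {"travel": [0, 0, -39], "twist": 0}, {"travel": [0, 0, -47], "twist": 0}, {"travel": [0, 0, -55], "twist": 0}, {"travel": [0, 0, -63], "twist": 0}]}}

```text
time: 13.22
eef_pos: [486.4, -80.0, 147.8]
eef_rot: [0.974, 0.228, -0.0, -0.0]
ft_force: [-0.6, 0.1, -3.2]
finger_gap: 11.4
grip_force: 40.5
```

Request:
{"method": "move_arm", "body": {"targets": [{"travel": [0, 0, -8], "twist": 0}, {"travel": [0, 0, -16], "twist": 0}, {"travel": [0, 0, -23], "twist": 0}, {"travel": [0, 0, -29], "twist": 0}, {"travel": [0, 0, -34], "twist": 0}, {"travel": [0, 0, -37], "twist": 0}, {"travel": [0, 0, -38], "twist": 0}, {"travel": [0, 0, -38], "twist": 0}, {"travel": [0, 0, -38], "twist": 0}, {"travel": [0, 0, -38], "twist": 0}]}}

```text
time: 14.48
eef_pos: [486.4, -80.0, 185.2]
eef_rot: [0.974, 0.228, -0.0, -0.0]
ft_force: [0.3, -0.3, -3.3]
finger_gap: 11.5
grip_force: 40.5
```

```bash
python3 - <<'E'
from h import *
o=env.get_obs(); print(o["time"],o["eef_pos"],o["ft_force"],o["finger_gap"],o["grip_force"],o["qd"].round(3))
p1,d,c=grab("side"); p2,d2,c2=grab("scene"); P=cloud(d2,c2); P1=cloud(d,c)
for n,Q in(("side",P1),("scene",P)):
    k=(np.hypot(Q[...,0]-487,Q[...,1]+80)<55)&(Q[...,2]>125)&(Q[...,2]<172); q=Q[k]
    if k.sum()>20: print(n,k.sum(),np.percentile(q[:,2],[2,10,50,90,98]).round(1))
    k=(np.hypot(Q[...,0]-654,Q[...,1]-2)<25)&(Q[...,2]>60)&(Q[...,2]<100); print("post",Q[k].mean(0).round(1))
f=lambda p,x,y:cv2.resize(p[y:y+130,x:x+130],None,fx=3,fy=3,interpolation=cv2.INTER_CUBIC)
save("fin",np.hstack([f(p1,210,150),f(p2,180,140)]))
E
```

```text
14.475 [486.36566651 -79.97830474 185.16743801] [ 0.33540082 -0.2896971  -3.28857981] 11.530730501134412 40.45517385005951 [-0.001  0.    -0.001 -0.001  0.002  0.   ]
side 697 [141.  143.3 152.4 159.3 165.7]
post [653.8  -3.   78.2]
scene 706 [141.8 144.8 153.8 160.6 165.4]
post [657.   -3.3  79.8]
```

View pics/fin.png

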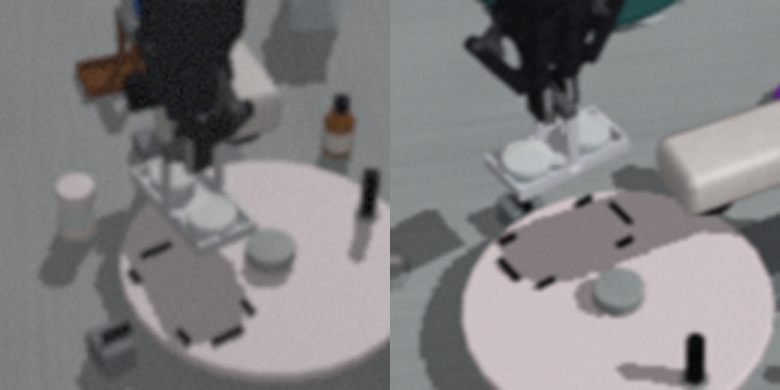

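Both views show the carrier held over its seat with both dishes in it, and the post at the stop position. One numeric level check, then I'll hand in.

```bash
python3 - <<'E'
from h import *
for n in("scene","side"):
    p,d,c=grab(n); Q=cloud(d,c); u=np.array([.896,.445]); v=np.array([.445,-.896])
    D=Q[...,:2]-[486.5,-80]; a=D@u; b=D@v
    for s in(-1,1):
        k=(np.hypot(a,b-28*s)<17)&(Q[...,2]>147)&(Q[...,2]<170)&(p.min(2)>90)
        if k.sum()>15:
            A=np.c_[a[k],np.ones(k.sum())]; print(n,s,k.sum(),np.median(Q[k][:,2]),"slope",np.linalg.lstsq(A,Q[k][:,2],rcond=None)[0][0])
E
```

```text
scene -1 87 159.29618139805575 slope -0.08577616430145969
scene 1 117 159.34212002032848 slope -0.08322977642521694
side -1 61 157.68775747277243 slope 0.06320631964252305
side 1 130 157.87786552264555 slope 0.08757318590490626
```

```bash
python3 -c "
from plant import env
print(env.job_done())"
```

```text
the job is handed in; nothing more can be done
None
```

The job is handed in: the turntable is at its end stop, and the loaded carrier is held level with both dishes about 100 mm above the turntable at the unloading place; no other object was touched, and it took about 15 s of the 51 s allowed.

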